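# Lock the levelling screw of a fossil stage

### The job

The levelling screw of the fossil stage is set; lock it. Take the red-handled spanner from its wooden cradle, slide it into the slot of the stage until its jaw is fully home on the screw's square, so that the screw cannot turn, then tighten the jam nut clockwise (seen from above) to its stop, where the two yellow marks line up. Leave the spanner in place on the screw, keep the screw's setting, and do not disturb the fossil, the sample pots or the scribe.

Things in the scene. Friction and masses are not known exactly. Their poses are not given: they have to be found in the camera images.
- stage: Low blue-decked specimen stage fixed on the bench. Origin: on the bench under the vertical axis of the levelling screw; +x points out of the spanner slot, z up. A 6 mm grey bridge covers the slot from x = -30 to 34 mm (z = 22 to 28 mm) under the jam nut, with a yellow stripe on the nut's +x side. A deck (x = -230 to -30 mm, 170 mm wide, top at 30 mm) carries the fossil.
- screw (a joint): Turn of the levelling screw (rad), positive clockwise from above; 0 = the setting to keep (starts within 0.04). Its steel square, 20 mm across flats, z = 1 to 21 mm, stands in the slot, faces along the stage's x and y at 0. It turns easily (0.025 N m): unless a spanner holds it, it turns with the nut. With the spanner home it has up to about 0.17 rad of play either way.
- nut (a joint): Turn of the jam nut relative to the screw (rad), positive clockwise seen from above (tightening). It starts at 0.2 to 0.5 and meets a firm stop at 1.57, which is tight. It drags on the screw with 0.09 N m and stays where it is left.
- nut_top (a point): Centre of the jam nut's top, on the screw axis, z = 49 mm. Steel hexagon, 32 mm across flats, 20 mm tall (z = 29 to 49 mm); the thread, 19 mm thick, rises 12 mm above it. x axis: square to one pair of flats (the others every 60 degrees); y axis: towards the corner with the yellow mark, which points along the stage's +x, at the yellow stripe, when tight.
- slot_mouth (a point): Middle of the slot's mouth at bench level, 60 mm from the screw axis along the stage's +x. The slot runs along that x, its floor the bench itself: 43 mm wide between two grey cheeks (20 mm thick, 22 mm high) from x = -30 to 47 mm, flaring to about 57 mm at the mouth. Fingers holding the spanner do not fit between the cheeks.
- spanner: Loose flat open-ended spanner, 0.2 kg, 38 mm wide, 8 mm thick. Origin: underside, centre of the jaw; +x to the tail, z up. Jaw opens to -x: 21.6 mm gap, flared prongs ending at x = -17 mm, bottom at x = 11 mm. Steel to x = 70 mm, then red handle to 152 mm; balances near x = 71 mm. Home: origin under the screw axis, x along the stage's x, flat on the bench.
- spanner_tail (a point): Middle of the tail's end, underside, at x = 152 mm of the spanner. To slide the spanner home, hold it by the red handle, about 12 to 67 mm from this end; nearer the jaw the fingers would meet the slot's cheeks.
- cradle: Fixed wooden cradle; the spanner lies flat in it, origins and axes together, its underside at z = 5 mm. A strip 26 mm wide carries the head, so fingers can straddle the spanner at x = -10 to 62 mm. From x = 74 to 164 mm a pocket with walls 32 mm high encloses the handle: take the spanner by its head, lay it on the bench, then take it again by the handle.
- fossil: Loose fossil nodule, sandy brown, 84 mm across, 39 mm high, on the stage's deck. Origin: centre of its underside. Bystander.
- pot_a: Sample pot with white lid, 40 mm across, 38 mm high. Origin: centre of its underside. Bystander.
- pot_b: The same kind of pot. Bystander.
- scribe: Wood-handled scribe, 140 mm long, 16 mm thick, lying along its x. Origin: underside, near its middle. Bystander.
Not all that is in view belongs to the job. There is more than one size of the spanner; the job needs the middle-sized.

How it is judged:
On the way, in this order (a step that is already met when the one before it is completed fails the run):
1. the spanner lies on the bench fully home on the screw's square, the nut not yet turned (horizontal distance between spanner and stage below 0.008 m and height (world z) of spanner below 0.006 m and angle between spanner's own z axis and vertical below 0.1 rad and angle between the x axis of spanner and the x axis of stage, either way round below 0.3 rad and value of joint nut below 0.65 rad), for 0.2 s.
2. the jam nut is turned to its stop with the spanner still holding the screw (horizontal distance between spanner and stage below 0.008 m and height (world z) of spanner below 0.006 m and angle between spanner's own z axis and vertical below 0.1 rad and angle between the x axis of spanner and the x axis of stage, either way round below 0.3 rad and value of joint nut above 1.42 rad), for 0.2 s.
At the end, for the whole second after the job is handed in: Spanner flat on the bench in the slot, jaw centre within 8 mm of the screw axis, within 0.3 rad of the slot's line; jam nut within 0.15 rad of its stop (above 1.42); screw within 0.35 rad of its setting; spanner and bystanders at rest, bystanders within 25 mm of their start (all of step 2 and value of joint screw between -0.35 and 0.35 rad and linear speed of each of spanner, fossil, pot_a, pot_b, scribe below 0.02 m/s); the robot touches nothing.
It fails at once if the screw's setting is lost (turned more than 0.35 rad) (not (value of joint screw between -0.35 and 0.35 rad)).
It fails at once if the fossil, a pot or the scribe is disturbed (moved more than 25 mm) (distance of any of fossil, pot_a, pot_b, scribe from where it was at the start of the episode above 0.025 m).
It also fails if it takes over 58 s, if anything falls off the work surface, if the arm or the gripper's body presses on something with over 40 N, if the wrist force passes 120 N, or if a joint passes its speed limit or range.

### The arm

A 6-joint arm with a two-finger parallel gripper is mounted at the origin on the work surface. World frame = base frame: x ahead of the robot, y to its left, z up, the work surface at z = 0. Lengths are in m, angles in rad, forces in N, time in s.
With the tool pointing down it reaches from about 0.35 to 0.775 m from the base axis. Payload 5.5 kg.
Tool frame: the origin (TCP) lies midway between the tips of the shut fingers; the grasp point (between the pads) lies 19 mm behind it; z points along the fingers, y is the line along which they close (so a half turn about z gives the same grasp; the last joint's range is limited). The gripper opens to 85 mm and grips with 20 to 120 N. Pads are 22 mm wide; open, the fingers measure 114 mm over their backs; the gripper's body (76 mm by 85 mm) begins 54 mm behind the grasp point. The pads swing forward as they close: fully open they stand 13 mm farther back than shut.
Start: joints at [1.202, 0.313, 0.046, 1.304, 0, 1.431], TCP at [0.13, 0.56, 0.231] pointing down, gripper open.
Joint ranges: [-2.76, 2.76], [-0.86, 1.69], [-1.03, 1.26], [-2.2, 2.34], [-1.47, 1.5], [-3.14, 3.14]. Speed limits (rad/s): [2.57, 2.57, 3.14, 3.14, 3.14, 3.14].

### API

Orientations are given as a unit quaternion [w, x, y, z].
In Python, from workcell import env gives the robot as it stands. The module is installed in compiled form; this text tells all that it offers.
- The arm moves only by the tool servo_tool, never from a script. Its argument "increments" is a list of rows, each an object of numbers: "grip": the closure, from 0 (fully open) to 1 (shut); "x", "y", "z": the shift along the tool's x, y, z in mm; "roll": the turn about the tool's z in degrees. In form: [{"grip": .., "x": .., "y": .., "z": .., "roll": ..}, ...]. A call has 1 to 5 rows; each row shifts and turns the commanded pose from where the row before left it, along the tool's axes as they then stand; what a row does not reach is not made up. A row lasts 1/12 s, in which the tool goes at most 41.7 mm and 7.16 degrees, less where a joint would pass 70% of its speed; a pose out of reach is approached as far as the arm can. A call is refused whole if a number of a shift passes 41.7 or a number of a turn 7.16, either way. A call with a gripper value outside its range is refused whole. The fingers move at their own pace and stop on an object; "grip_force" is the grip in N (left out, the last holds). Time passes only in rows, so rows that do not move let the fingers close. It gives the time, the measured TCP pose, the force, the opening and the grip force at its end, in the units of the state.
- env.get_state(): the state, without advancing time (a new reading comes with each control period).
- env.read_camera(name): name is "side" or "top"; returns the picture (480x640x3 uint8, red, green, blue); there is no depth.
- env.get_calibration(name): a dict with "vertical_fov" (degrees; the focal length in pixels is half the picture's height over the tangent of half this angle, whatever the lens; pixels are square), "cx", "cy" (the principal point, pixels), "rvec" (rotation vector, rad) and "tvec" (3), from world to camera coordinates, as OpenCV has them. Camera axes: x right, y down, z forward; pixel columns grow to the right and rows downward; lengths in m; the calibration is good to about 2 mm. A picture is of the moment at which its call begins. get_calibration takes no time and is no camera call.
- env.hand_in(): hands the job in; it is judged then, once.
The state is a dict: "clock": time; "joint_pos": joint angles; "qvel": joint speeds; "tau": joint torques, N m; "tcp_pos": TCP position; "orientation": TCP orientation; "wrist_force": force on the tool from outside, world axes, zero at the start; "ft_torque": the same for the moment, N m; "finger_gap": finger opening in m; "grip_force": force on a finger pad.
Only numpy, scipy, OpenCV 4.12 (cv2) and the standard library are available. Lean on these libraries where they do the work, as an engineer would, in place of code of your own. Each camera call takes 0.05 s, during which the arm holds its last target. There are 200 camera calls.

## Working session

There is one attempt and no reset: what is moved stays moved. The work goes in short steps, Python scripts to look and compute and a tool call to move; the robot and the scene stay as the last step left them, time stands still between calls to the robot, and variables do not carry over. Pictures are saved under pics/ and viewed, at most 12 in all, crops included, and the job is handed in when it is done.

Besides the shell and the picture viewer there is one more tool, called after "Request:" as name(argument=value, ...) on one line, values as JSON. servo_tool: Moves the arm, as the interface text tells. Its arguments: {"type":"object","properties":{"increments":{"type":"array"},"grip_force":{"type":"number"}},"required":["increments"]}

```bash
mkdir -p pics; cat > h.py <<'E'
import numpy as np,cv2
from workcell import env
def cal(n):
    c=env.get_calibration(n);f=240/np.tan(np.radians(c["vertical_fov"])/2)
    K=np.array([[f,0,c["cx"]],[0,f,c["cy"]],[0,0,1.]]);return K,np.array(c["rvec"],float),np.array(c["tvec"],float),c
def ray(n,u,v,z):
    K,r,t,_=cal(n);R=cv2.Rodrigues(r)[0];C=-R.T@t
    d=R.T@np.linalg.solve(K,[u,v,1.]);return C+d*(z-C[2])/d[2]
def proj(n,P):
    K,r,t,_=cal(n);return cv2.projectPoints(np.array(P,float).reshape(-1,3),r,t,K,None)[0].reshape(-1,2)
def snap(n,f):
    im=env.read_camera(n);cv2.imwrite("pics/"+f,cv2.cvtColor(im,cv2.COLOR_RGB2BGR));return im
E
python3 - <<'E'
from h import *
for n in("top","side"): snap(n,n+"0.png");print(cal(n)[3])
print(env.get_state())
E
```

```text
{'vertical_fov': 49.852613511459005, 'cx': 319.9764544160194, 'cy': 231.28199742083328, 'rvec': array([ 2.14050905, -2.13130387,  0.20411577]), 'tvec': array([-0.09391026,  0.59969775,  1.07389515])}
{'vertical_fov': 44.32689444728152, 'cx': 328.2830404181953, 'cy': 236.62715008618497, 'rvec': array([ 2.25977394, -0.26974953,  0.10143037]), 'tvec': array([-0.60220936,  0.09135389,  1.14593092])}
{'clock': 0.1, 'joint_pos': array([ 1.20238365e+00,  3.13947800e-01,  4.51046603e-02,  1.30355857e+00,
       -1.19666561e-06,  1.43122945e+00]), 'qvel': array([-0.0003007 , -0.00098048,  0.00123631,  0.00351478, -0.00071496,
        0.00089805]), 'tau': array([ 3.30848823e-03, -4.81724524e+01,  2.99244297e+01,  1.27818401e-02,
       -8.93347783e-05, -2.42765049e-05]), 'tcp_pos': array([0.13027518, 0.55960498, 0.23049015]), 'orientation': array([-2.01111124e-04,  1.14173342e-01,  9.93460519e-01, -7.77088800e-04]), 'wrist_force': array([-0.88709217, -0.04686261,  0.00534827]), 'ft_torque': array([ 0.04027052, -0.01860059, -0.00409806]), 'grip_force': 0.0, 'finger_gap': 0.08536093057814498}
```

View pics/top0.png

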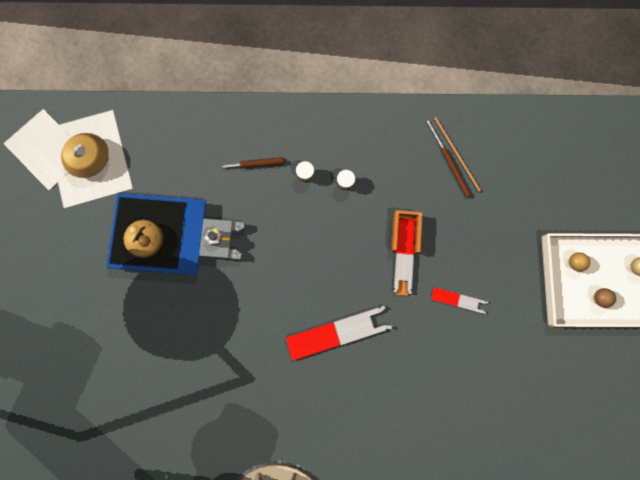

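View pics/side0.png

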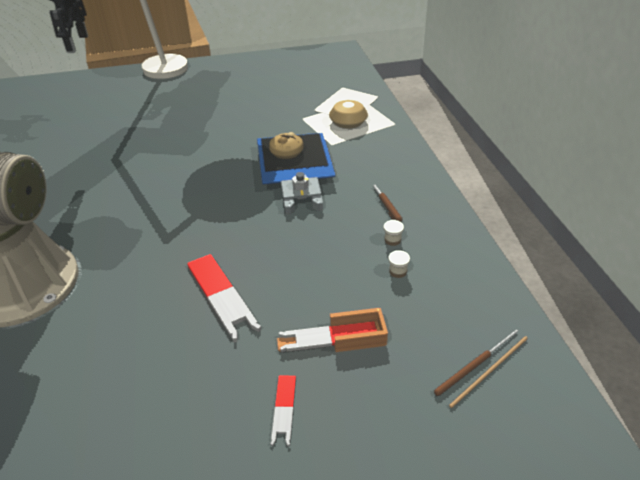

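The top view shows the stage at about (160,235), with the screw at (213,237) and the slot opening to the right. The cradle spanner has its jaw at (402,290) and its tail at (407,215). The side view agrees. I'll enlarge both areas and measure them.

```bash
python3 - <<'E'
from h import *
im=cv2.imread("pics/top0.png")
a=cv2.resize(im[205:270,185:265],None,fx=5,fy=5,interpolation=cv2.INTER_CUBIC)
b=cv2.resize(im[203:303,380:430],None,fx=5,fy=5,interpolation=cv2.INTER_CUBIC)
o=np.zeros((500,660,3),np.uint8);o[:325,:400]=a;o[:,405:655]=b
cv2.imwrite("pics/c0.png",o)
print("nuttop",ray("top",213,237,.049),"deck corners",[ray("top",*p,.03)[:2].round(3) for p in((117,195),(205,199),(197,275),(108,270))])
print("cradle",ray("top",402,283,.013),ray("top",407,215,.032))
R=cv2.Rodrigues(cal("top")[1])[0];print(-R.T@cal("top")[2])
E
```

```text
nuttop [0.58693273 0.14194108 0.049     ] deck corners [array([0.684, 0.364]), array([0.677, 0.167]), array([0.506, 0.177]), array([0.516, 0.372])]
cradle [ 0.49127297 -0.2750991   0.013     ] [ 0.64215845 -0.28683954  0.032     ]
[ 0.40261053 -0.07537989  1.16358496]
```

View pics/c0.png

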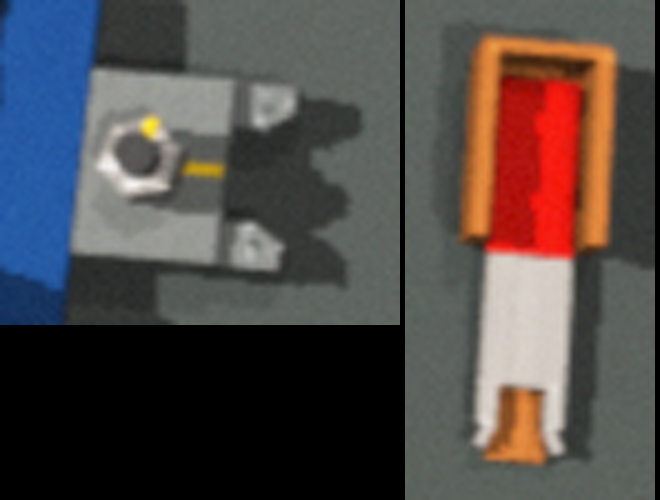

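```bash
python3 - <<'E'
from h import *
A=lambda X,Y,z:ray("top",185+(X+.5)/5-.5,205+(Y+.5)/5-.5,z)[:2]
B=lambda X,Y,z:ray("top",380+(X-405+.5)/5-.5,203+(Y+.5)/5-.5,z)[:2]
c=[A(*p,.028) for p in((92,68),(235,80),(222,265),(72,250))]
print("bridge",np.round(c,4))
d=[(c[1]-c[0]),(c[2]-c[3])]
print([(np.linalg.norm(x),np.degrees(np.arctan2(x[1],x[0]))) for x in d])
y=[c[0]-c[3],c[1]-c[2]];print([(np.linalg.norm(x),np.degrees(np.arctan2(x[1],x[0]))-180) for x in y])
D=[ray("top",*p,.03)[:2] for p in((117,195),(205,199),(197,275),(108,270))]
print("bridgecentre",np.mean(c,0),"deckcentre",np.mean(D,0),"hex",A(141,160,.049),"mark",A(151,127,.049),"thread",A(137,152,.061))
t=B(541,79,.013);s=B(529,251,.013);j=B(521,388,.013);p=B(519,447,.013)
print("tail,steel,jawbot,prong",t,s,j,p)
x=t-p;print(np.linalg.norm(x),np.degrees(np.arctan2(x[1],x[0])))
e=x/np.linalg.norm(x)
print([q-e*k for q,k in((t,.152),(s,.07),(j,.011),(p,-.017))])
E
```

```text
bridge [[0.6329 0.17  ]
 [0.6278 0.106 ]
 [0.5445 0.109 ]
 [0.5508 0.1753]]
[(np.float64(0.06417629002798332), np.float64(-94.54874850088547)), (np.float64(0.06660545157815176), np.float64(-95.46669853838745))]
[(np.float64(0.08221367552028863), np.float64(-183.70708579695676)), (np.float64(0.08335086916625582), np.float64(-182.05386934809704))]
bridgecentre [0.58901068 0.14008702] deckcentre [0.59555462 0.27003926] hex [0.58781476 0.14241071] mark [0.60246731 0.1386246 ] thread [0.58931319 0.14192546]
tail,steel,jawbot,prong [ 0.6382613  -0.28972255] [ 0.5591754  -0.28220666] [ 0.49751504 -0.27704351] [ 0.47131682 -0.27549348]
0.16754976710801864 -4.871681071310282
[array([ 0.48681041, -0.27681404]), array([ 0.48942829, -0.27626195]), array([ 0.48655478, -0.27610934]), array([ 0.48825541, -0.2769372 ])]
```

Spanner origin is about (0.488, -0.2765) at yaw -4.9°. All four estimates agree within 3 mm, and the length fits. The screw is about (0.589, 0.142) with stage yaw about -93.3°, and the nut is about 0.2 rad. First move: approach above the spanner's steel.

Request:
servo_tool(increments=[{"grip": 0, "x": 0, "y": 0, "z": 0, "roll": -4.1}, {"grip": 0, "x": 0, "y": 0, "z": 0, "roll": -4.1}, {"grip": 0, "x": -19, "y": -32, "z": 0, "roll": 0}, {"grip": 0, "x": -19, "y": -32, "z": 0, "roll": 0}, {"grip": 0, "x": -19, "y": -32, "z": 0, "roll": 0}])

```text
clock: 0.52
tcp_pos: [0.1789, 0.4583, 0.2304]
orientation: [-0.0, 0.042, 0.999, -0.001]
wrist_force: [0.6, 0.4, 0.5]
finger_gap: 0.0851
grip_force: 0.0
```

Request:
servo_tool(increments=[{"grip": 0, "x": -19, "y": -32, "z": 0, "roll": 0}, {"grip": 0, "x": -19, "y": -32, "z": 0, "roll": 0}, {"grip": 0, "x": -19, "y": -32, "z": 0, "roll": 0}, {"grip": 0, "x": -19, "y": -32, "z": 0, "roll": 0}, {"grip": 0, "x": -19, "y": -32, "z": 0, "roll": 0}])

```text
clock: 0.93
tcp_pos: [0.26, 0.2903, 0.231]
orientation: [-0.0, 0.042, 0.999, -0.0]
wrist_force: [1.1, -0.5, 0.4]
finger_gap: 0.0853
grip_force: 0.0
```

Request:
servo_tool(increments=[{"grip": 0, "x": -19, "y": -32, "z": 0, "roll": 0}, {"grip": 0, "x": -19, "y": -32, "z": 0, "roll": 0}, {"grip": 0, "x": -19, "y": -32, "z": 0, "roll": 0}, {"grip": 0, "x": -19, "y": -32, "z": 0, "roll": 0}, {"grip": 0, "x": -19, "y": -32, "z": 0, "roll": 0}])

```text
clock: 1.35
tcp_pos: [0.341, 0.1227, 0.2312]
orientation: [0.0, 0.043, 0.999, 0.0]
wrist_force: [0.5, 0.7, -0.1]
finger_gap: 0.0859
grip_force: 0.0
```

Request:
servo_tool(increments=[{"grip": 0, "x": -19, "y": -32, "z": 0, "roll": 0}, {"grip": 0, "x": -19, "y": -32, "z": 0, "roll": 0}, {"grip": 0, "x": -19, "y": -32, "z": 0, "roll": 0}, {"grip": 0, "x": -19, "y": -32, "z": 0, "roll": 0}, {"grip": 0, "x": -19, "y": -32, "z": 0, "roll": 0}])

```text
clock: 1.77
tcp_pos: [0.422, -0.045, 0.2311]
orientation: [-0.0, 0.043, 0.999, 0.0]
wrist_force: [0.4, 0.3, 1.0]
finger_gap: 0.0855
grip_force: 0.0
```

Request:
servo_tool(increments=[{"grip": 0, "x": -19, "y": -32, "z": 0, "roll": 0}, {"grip": 0, "x": -19, "y": -32, "z": 0, "roll": 0}, {"grip": 0, "x": -19, "y": -32, "z": 0, "roll": 0}, {"grip": 0, "x": -19, "y": -32, "z": 0, "roll": 0}, {"grip": 0, "x": 0, "y": 0, "z": 0, "roll": 0}])

```text
clock: 2.18
tcp_pos: [0.4892, -0.1829, 0.23]
orientation: [0.001, 0.045, 0.999, -0.001]
wrist_force: [0.5, -0.6, -0.5]
finger_gap: 0.0856
grip_force: 0.0
```

```bash
cat >> h.py <<'E'
from scipy.spatial.transform import Rotation as Ro
def pose():
    s=env.get_state();w,x,y,z=s["orientation"];R=Ro.from_quat([x,y,z,w]).as_matrix()
    return s,np.array(s["tcp_pos"]),R,np.degrees(np.arctan2(R[1,1],R[0,1]))
def to(X,Y,Z,yaw=None):
    "tool shift in mm to world XYZ after rolling y axis to yaw (mod 180)"
    s,p,R,y=pose();roll=0
    if yaw is not None: roll=(y-yaw+90)%180-90
    R2=R@Ro.from_euler('z',roll,degrees=True).as_matrix()
    print("t",round(s["clock"],2),"tcp",p.round(4),"yaw y",round(y,2),"F",np.round(s["wrist_force"],1),"gap",round(s["finger_gap"],4),"J",np.round(s["joint_pos"],2))
    print("roll",round(roll,2),"then shift",((np.array([X,Y,Z])-p)@R2*1000).round(1))
E
python3 -c "
from h import *
to(.5376,-.2808,.003,85.1)"
```

```text
t 2.18 tcp [ 0.4892 -0.1829  0.23  ] yaw y 84.81 F [ 0.5 -0.6 -0.5] gap 0.0856 J [-0.51  0.21 -0.09  1.26 -0.   -0.42]
roll -0.29 then shift [-56.3 -93.  227.2]
```

Request:
servo_tool(increments=[{"grip": 0, "x": -19, "y": -31, "z": 15, "roll": -0.3}, {"grip": 0, "x": -19, "y": -31, "z": 15, "roll": 0}, {"grip": 0, "x": -18.3, "y": -31, "z": 15, "roll": 0}, {"grip": 0, "x": 0, "y": 0, "z": 40, "roll": 0}, {"grip": 0, "x": 0, "y": 0, "z": 40, "roll": 0}])

```text
clock: 2.6
tcp_pos: [0.537, -0.2772, 0.106]
orientation: [0.002, 0.041, 0.999, -0.001]
wrist_force: [1.0, 0.2, 0.2]
finger_gap: 0.0856
grip_force: 0.0
```

Request:
servo_tool(increments=[{"grip": 0, "x": 0, "y": 0, "z": 30, "roll": 0}, {"grip": 0, "x": 0, "y": 0, "z": 20, "roll": 0}, {"grip": 0, "x": 0, "y": 0, "z": 0, "roll": 0}])

```text
clock: 2.85
tcp_pos: [0.5313, -0.2716, 0.0506]
orientation: [-0.004, 0.04, 0.999, 0.003]
wrist_force: [-0.5, -0.1, -0.5]
finger_gap: 0.0851
grip_force: 0.0
```

```bash
python3 -c "
from h import *
to(.5376,-.2808,.003,85.1)
im=snap('top','t1.png');im2=snap('side','s1.png')
a=cv2.resize(cv2.imread('pics/t1.png')[190:320,330:480],None,fx=2.6,fy=2.6);b=cv2.resize(cv2.imread('pics/s1.png')[270:400,240:420],None,fx=2.2,fy=2.6)
o=np.zeros((338,790,3),np.uint8);o[:,:390]=a[:338,:390];o[:,394:790]=b[:338,:396];cv2.imwrite('pics/c1.png',o)"
```

```text
t 2.85 tcp [ 0.5313 -0.2716  0.0506] yaw y 85.38 F [-0.5 -0.1 -0.5] gap 0.0851 J [-0.61  0.47 -0.18  0.93  0.   -0.53]
roll 0.28 then shift [-7.5 -8.9 47.4]
```

View pics/c1.png

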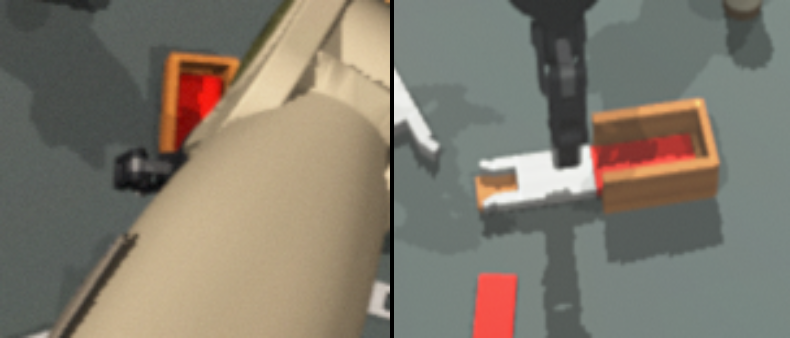

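The side view shows the gripper over the steel shank between the jaw (about 490,185) and the pocket (600,160), well placed. I'll descend.

Request:
servo_tool(increments=[{"grip": 0, "x": -7.5, "y": -9, "z": 10, "roll": 0}, {"grip": 0, "x": 0, "y": 0, "z": 15, "roll": 0}, {"grip": 0, "x": 0, "y": 0, "z": 10, "roll": 0}, {"grip": 0, "x": 0, "y": 0, "z": 0, "roll": 0}, {"grip": 0, "x": 0, "y": 0, "z": 0, "roll": 0}])

```text
clock: 3.37
tcp_pos: [0.5419, -0.2838, 0.022]
orientation: [0.0, 0.04, 0.999, 0.0]
wrist_force: [-0.7, -0.1, 0.5]
finger_gap: 0.0851
grip_force: 0.0
```

```bash
python3 -c "
from h import *
to(.5376,-.2808,.003,85.1)"
```

```text
t 3.37 tcp [ 0.5419 -0.2838  0.022 ] yaw y 85.4 F [-0.7 -0.1  0.5] gap 0.0851 J [-0.61  0.52 -0.18  0.87  0.   -0.53]
roll 0.3 then shift [ 4.6  2.6 19. ]
```

Request:
servo_tool(increments=[{"grip": 0, "x": 4.5, "y": 2.5, "z": 8, "roll": 0.3}, {"grip": 0, "x": 0, "y": 0, "z": 10, "roll": 0}, {"grip": 0, "x": 0, "y": 0, "z": 0, "roll": 0}, {"grip": 0, "x": 0, "y": 0, "z": 0, "roll": 0}])

```text
clock: 3.7
tcp_pos: [0.5369, -0.2805, 0.0026]
orientation: [-0.001, 0.043, 0.999, 0.001]
wrist_force: [0.6, 0.8, -0.1]
finger_gap: 0.085
grip_force: 0.0
```

Request:
servo_tool(increments=[{"grip": 1, "x": 0, "y": 0, "z": 0, "roll": 0}, {"grip": 1, "x": 0, "y": 0, "z": 0, "roll": 0}, {"grip": 1, "x": 0, "y": 0, "z": 0, "roll": 0}, {"grip": 1, "x": 0, "y": 0, "z": 0, "roll": 0}, {"grip": 1, "x": 0, "y": 0, "z": 0, "roll": 0}], grip_force=70)

```text
clock: 4.12
tcp_pos: [0.5381, -0.2815, 0.004]
orientation: [0.001, 0.043, 0.999, -0.0]
wrist_force: [-0.1, 0.3, 6.4]
finger_gap: 0.0357
grip_force: 71.0
```

Request:
servo_tool(increments=[{"grip": 1, "x": 0, "y": 0, "z": 0, "roll": 0}, {"grip": 1, "x": 0, "y": 0, "z": 0, "roll": 0}])

```text
clock: 4.28
tcp_pos: [0.5382, -0.2815, 0.0041]
orientation: [0.001, 0.043, 0.999, -0.0]
wrist_force: [-0.0, 0.7, 5.5]
finger_gap: 0.0356
grip_force: 70.6
```

```bash
python3 -c "
from h import *
to(.5376,-.2808,.003,85.1)"
```

```text
t 4.28 tcp [ 0.5382 -0.2815  0.0041] yaw y 85.1 F [-0.   0.7  5.5] gap 0.0356 J [-0.61  0.53 -0.21  0.83  0.   -0.53]
roll -0.0 then shift [0.6 0.6 1. ]
```

Request:
servo_tool(increments=[{"grip": 1, "x": 0, "y": 0, "z": -15, "roll": 0}, {"grip": 1, "x": 0, "y": 0, "z": -25, "roll": 0}, {"grip": 1, "x": 0, "y": 0, "z": -30, "roll": 0}, {"grip": 1, "x": 0, "y": 0, "z": -20, "roll": 0}, {"grip": 1, "x": 0, "y": 0, "z": 0, "roll": 0}])

```text
clock: 4.7
tcp_pos: [0.5399, -0.2828, 0.0976]
orientation: [0.003, 0.043, 0.999, -0.002]
wrist_force: [1.0, -0.9, -1.6]
finger_gap: 0.0363
grip_force: 70.3
```

Request:
servo_tool(increments=[{"grip": 1, "x": 0, "y": 0, "z": 0, "roll": 6.8}, {"grip": 1, "x": 0, "y": 0, "z": 0, "roll": 6.8}, {"grip": 1, "x": 0, "y": 0, "z": 0, "roll": 6.8}, {"grip": 1, "x": 0, "y": 0, "z": 0, "roll": 6.8}, {"grip": 1, "x": 0, "y": 0, "z": 0, "roll": 6.8}])

```text
clock: 5.12
tcp_pos: [0.5366, -0.2805, 0.0912]
orientation: [-0.001, 0.336, 0.942, 0.0]
wrist_force: [0.7, 0.5, -0.9]
finger_gap: 0.0361
grip_force: 70.3
```

Request:
servo_tool(increments=[{"grip": 1, "x": 0, "y": 0, "z": 0, "roll": 6.8}, {"grip": 1, "x": 0, "y": 0, "z": 0, "roll": 6.8}, {"grip": 1, "x": 0, "y": 0, "z": 0, "roll": 6.8}, {"grip": 1, "x": 0, "y": 0, "z": 0, "roll": 6.8}, {"grip": 1, "x": 0, "y": 0, "z": 0, "roll": 6.8}])

```text
clock: 5.53
tcp_pos: [0.5366, -0.2805, 0.0912]
orientation: [-0.002, 0.597, 0.803, 0.0]
wrist_force: [-0.3, 0.8, -1.9]
finger_gap: 0.0358
grip_force: 70.3
```

Request:
servo_tool(increments=[{"grip": 1, "x": 0, "y": 0, "z": 0, "roll": 6.8}, {"grip": 1, "x": 0, "y": 0, "z": 0, "roll": 6.8}, {"grip": 1, "x": 0, "y": 0, "z": 0, "roll": 6.8}, {"grip": 1, "x": 0, "y": 0, "z": 0, "roll": 0}, {"grip": 1, "x": 0, "y": 0, "z": 0, "roll": 0}])

```text
clock: 5.95
tcp_pos: [0.5368, -0.2806, 0.0917]
orientation: [-0.001, 0.726, 0.688, -0.0]
wrist_force: [0.4, -0.7, -1.8]
finger_gap: 0.0354
grip_force: 70.3
```

```bash
python3 -c "
from h import *
to(.5786,-.0377,.09,-3.3);snap('side','s2.png')"
```

```text
t 5.95 tcp [ 0.5368 -0.2806  0.0917] yaw y -3.13 F [ 0.4 -0.7 -1.8] gap 0.0354 J [-0.61  0.45 -0.11  1.02  0.    1.01]
roll 0.17 then shift [244.9  27.7   2. ]
```

View pics/s2.png

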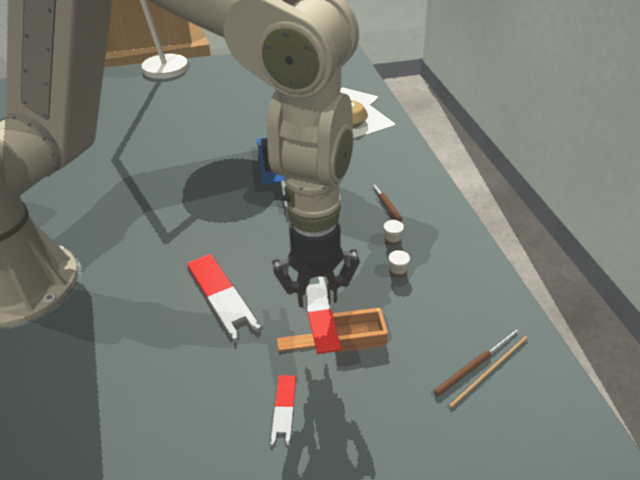

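The side view shows the spanner held, with its red tail toward the camera at (322,340) and the cradle empty. I'll carry it to the slot's line.

Request:
servo_tool(increments=[{"grip": 1, "x": 35, "y": 4, "z": 0, "roll": 0.2}, {"grip": 1, "x": 35, "y": 4, "z": 0, "roll": 0}, {"grip": 1, "x": 35, "y": 4, "z": 0, "roll": 0}, {"grip": 1, "x": 35, "y": 4, "z": 0, "roll": 0}, {"grip": 1, "x": 35, "y": 4, "z": 0, "roll": 0}])

```text
clock: 6.42
tcp_pos: [0.568, -0.1062, 0.0929]
orientation: [-0.0, 0.728, 0.686, 0.0]
wrist_force: [0.8, 0.3, -0.7]
finger_gap: 0.0358
grip_force: 70.3
```

Request:
servo_tool(increments=[{"grip": 1, "x": 35, "y": 4, "z": 0, "roll": 0}, {"grip": 1, "x": 35, "y": 4, "z": 0, "roll": 0}, {"grip": 1, "x": 0, "y": 0, "z": 30, "roll": 0}, {"grip": 1, "x": 0, "y": 0, "z": 20, "roll": 0}, {"grip": 1, "x": 0, "y": 0, "z": 10, "roll": 0}])

```text
clock: 6.83
tcp_pos: [0.5787, -0.0368, 0.0305]
orientation: [-0.002, 0.727, 0.687, -0.001]
wrist_force: [0.3, 0.4, -2.3]
finger_gap: 0.0359
grip_force: 70.3
```

Request:
servo_tool(increments=[{"grip": 1, "x": 0, "y": 0, "z": 0, "roll": 0}, {"grip": 1, "x": 0, "y": 0, "z": 0, "roll": 0}])

```text
clock: 7.0
tcp_pos: [0.58, -0.0385, 0.0329]
orientation: [-0.001, 0.728, 0.685, -0.0]
wrist_force: [1.5, 0.7, -1.3]
finger_gap: 0.0357
grip_force: 70.3
```

```bash
python3 -c "
from h import *
to(.5786,-.0377,.004,-3.3)"
```

```text
t 7.0 tcp [ 0.58   -0.0385  0.0329] yaw y -3.48 F [ 1.5  0.7 -1.3] gap 0.0357 J [-0.2   0.46 -0.25  0.86  0.    1.43]
roll -0.18 then shift [ 0.7 -1.4 28.9]
```

Request:
servo_tool(increments=[{"grip": 1, "x": 0.7, "y": -1.4, "z": 15, "roll": 0}, {"grip": 1, "x": 0, "y": 0, "z": 9, "roll": 0}, {"grip": 1, "x": 0, "y": 0, "z": 4, "roll": 0}, {"grip": 1, "x": 0, "y": 0, "z": 0, "roll": 0}, {"grip": 1, "x": 0, "y": 0, "z": 0, "roll": 0}])

```text
clock: 7.42
tcp_pos: [0.5793, -0.0379, 0.0057]
orientation: [0.0, 0.729, 0.685, 0.0]
wrist_force: [0.0, -0.2, -1.2]
finger_gap: 0.0357
grip_force: 70.3
```

```bash
python3 -c "
from h import *
to(.5786,-.0377,.002,-3.3)"
```

```text
t 7.42 tcp [ 0.5793 -0.0379  0.0057] yaw y -3.53 F [ 0.  -0.2 -1.2] gap 0.0357 J [-0.2   0.49 -0.28  0.8   0.    1.43]
roll -0.23 then shift [ 0.1 -0.7  3.7]
```

Request:
servo_tool(increments=[{"grip": 1, "x": 0, "y": 0, "z": 2.5, "roll": 0}, {"grip": 1, "x": 0, "y": 0, "z": 0, "roll": 0}, {"grip": 0, "x": 0, "y": 0, "z": 0, "roll": 0}, {"grip": 0, "x": 0, "y": 0, "z": 0, "roll": 0}, {"grip": 0, "x": 0, "y": 0, "z": 0, "roll": 0}])

```text
clock: 7.83
tcp_pos: [0.5796, -0.0376, 0.0033]
orientation: [0.0, 0.728, 0.685, 0.0]
wrist_force: [0.2, 0.1, 0.7]
finger_gap: 0.0707
grip_force: 0.0
```

Request:
servo_tool(increments=[{"grip": 0, "x": 0, "y": 0, "z": 0, "roll": 0}, {"grip": 0, "x": 0, "y": 0, "z": 0, "roll": 0}, {"grip": 0, "x": 0, "y": 0, "z": -30, "roll": 0}, {"grip": 0, "x": 0, "y": 0, "z": -40, "roll": 0}, {"grip": 0, "x": -30, "y": 0, "z": -30, "roll": 0}])

```text
clock: 8.25
tcp_pos: [0.5771, -0.0634, 0.1041]
orientation: [-0.001, 0.727, 0.687, 0.001]
wrist_force: [1.3, -0.6, -0.3]
finger_gap: 0.0855
grip_force: 0.0
```

Request:
servo_tool(increments=[{"grip": 0, "x": -40, "y": 0, "z": -20, "roll": 0}, {"grip": 0, "x": -40, "y": 0, "z": 0, "roll": 0}, {"grip": 0, "x": -40, "y": 0, "z": 0, "roll": 0}, {"grip": 0, "x": -40, "y": 0, "z": 0, "roll": 0}, {"grip": 0, "x": 0, "y": 0, "z": 0, "roll": 0}])

```text
clock: 8.67
tcp_pos: [0.5677, -0.2313, 0.1213]
orientation: [0.002, 0.731, 0.683, -0.001]
wrist_force: [0.2, -0.4, 0.6]
finger_gap: 0.0857
grip_force: 0.0
```

```bash
python3 -c "
from h import *
to(.575,-.0996,.1,-3.3)
snap('top','t3.png');snap('side','s3.png')
o=np.zeros((480,760,3),np.uint8);a=cv2.imread('pics/t3.png')[180:280,185:375];b=cv2.imread('pics/s3.png')[140:300,240:420]
o[:,:0]=0
o[:400]=cv2.resize(a,None,fx=4,fy=4,interpolation=cv2.INTER_CUBIC)
cv2.imwrite('pics/c3.png',o[:400])"
```

```text
t 8.67 tcp [ 0.5677 -0.2313  0.1213] yaw y -3.91 F [ 0.2 -0.4  0.6] gap 0.0857 J [-0.52  0.43 -0.05  1.08 -0.    1.12]
roll -0.61 then shift [131.9  -0.4  20.8]
```

View pics/c3.png

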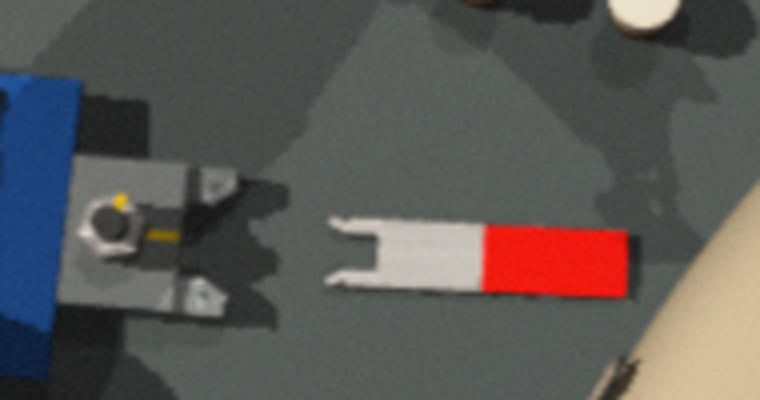

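The spanner lies on the bench in line with the slot. Its prongs are at about (329,251) in the crop, its tail end at (628,264), and the screw at about (112,226).

```bash
python3 - <<'E'
from h import *
A=lambda X,Y,z:ray("top",185+(X+.5)/4-.5,180+(Y+.5)/4-.5,z)[:2]
ang=lambda d:np.degrees(np.arctan2(d[1],d[0])).round(2)
m=lambda p,q,z:(A(*p,z)+A(*q,z))/2
t=m((630,231),(627,298),.008);s=m((485,225),(482,295),.008);p=m((331,220),(327,282),.008);j=m((378,235),(376,272),.008)
e=(t-p)/np.linalg.norm(t-p);print("len",np.linalg.norm(t-p),"yaw",ang(t-p),ang(t-s),ang(s-p))
O=np.array([q-e*k for q,k in((t,.152),(s,.07),(j,.011),(p,-.017))]);print(O.round(4),O.mean(0))
c=[A(*q,.028) for q in((77,155),(188,162),(176,308),(60,302))]
b=np.mean(c,0);x=(c[1]+c[2]-c[0]-c[3])/2;y=(c[0]+c[1]-c[2]-c[3])/2
print("bridge",np.round(c,4),b,np.linalg.norm(x),ang(x),np.linalg.norm(y),ang(y)-180)
f=x/np.linalg.norm(x);print("screw",b-.002*f,"thread",A(110,222,.061),"cheek mid mouth",m((238,180),(228,305),.022))
im=cv2.cvtColor(cv2.imread("pics/t3.png"),cv2.COLOR_BGR2HSV)
g=cv2.inRange(im,(105,120,60),(130,255,255));n,l,st,ce=cv2.connectedComponentsWithStats(g)
k=1+np.argmax(st[1:,4]);v,u=np.where(l==k)
h=cv2.convexHull(np.c_[u,v].astype(np.float32))[:,0]
W=np.array([ray("top",a,bb,.03)[:2] for a,bb in h],np.float32);r=cv2.minAreaRect(W*1000);print("deck rect",r)
E
```

```text
len 0.1695149636315745 yaw -92.31 -91.5 -93.06
[[0.5814 0.0105]
 [0.5803 0.0106]
 [0.5812 0.0119]
 [0.5814 0.011 ]] [0.58107935 0.01100722]
bridge [[0.6325 0.168 ]
 [0.6289 0.106 ]
 [0.5467 0.1099]
 [0.5497 0.1739]] [0.58943519 0.13945844] 0.06308946408236321 -93.02 0.08266049588326946 -183.39
screw [0.58954045 0.14145567] thread [0.58904096 0.14164557] cheek mid mouth [0.58459542 0.08038079]
deck rect ((598.5453491210938, 272.298828125), (200.03627014160156, 169.49835205078125), 85.78921508789062)
```

```bash
python3 -c "
from h import *
to(.5762,-.1009,.05,-3.2)"
```

```text
t 8.77 tcp [ 0.5672 -0.2257  0.1207] yaw y -3.71 F [-0.5  1.4 -0.4] gap 0.0852 J [-0.51  0.43 -0.05  1.08  0.    1.13]
roll -0.51 then shift [125.1   2.   70.8]
```

Request:
servo_tool(increments=[{"grip": 0, "x": 40, "y": 0.5, "z": 0, "roll": -0.5}, {"grip": 0, "x": 40, "y": 0.5, "z": 0, "roll": 0}, {"grip": 0, "x": 35, "y": 1, "z": 20, "roll": 0}, {"grip": 0, "x": 10, "y": 0, "z": 30, "roll": 0}, {"grip": 0, "x": 0, "y": 0, "z": 20, "roll": 0}])

```text
clock: 9.18
tcp_pos: [0.5756, -0.0939, 0.0496]
orientation: [-0.001, 0.723, 0.691, 0.0]
wrist_force: [-0.1, -0.2, 0.8]
finger_gap: 0.0856
grip_force: 0.0
```

Request:
servo_tool(increments=[{"grip": 0, "x": 0, "y": 0, "z": 0, "roll": 0}, {"grip": 0, "x": 0, "y": 0, "z": 0, "roll": 0}])

```text
clock: 9.35
tcp_pos: [0.5753, -0.0973, 0.0501]
orientation: [-0.001, 0.725, 0.689, -0.001]
wrist_force: [0.4, 0.3, 0.4]
finger_gap: 0.0856
grip_force: 0.0
```

```bash
python3 -c "
from h import *
to(.5762,-.1009,.003,-3.2)"
```

```text
t 9.35 tcp [ 0.5753 -0.0973  0.0501] yaw y -2.88 F [0.4 0.3 0.4] gap 0.0856 J [-0.31  0.45 -0.22  0.91  0.    1.32]
roll 0.32 then shift [-3.6  1.3 47.1]
```

Request:
servo_tool(increments=[{"grip": 0, "x": -3.6, "y": 1, "z": 20, "roll": 0.3}, {"grip": 0, "x": 0, "y": 0, "z": 16, "roll": 0}, {"grip": 0, "x": 0, "y": 0, "z": 10, "roll": 0}, {"grip": 0, "x": 0, "y": 0, "z": 0, "roll": 0}, {"grip": 0, "x": 0, "y": 0, "z": 0, "roll": 0}])

```text
clock: 9.77
tcp_pos: [0.5776, -0.1031, 0.0056]
orientation: [0.0, 0.727, 0.686, 0.0]
wrist_force: [0.8, 0.2, 0.9]
finger_gap: 0.0852
grip_force: 0.0
```

```bash
python3 -c "
from h import *
to(.5762,-.1009,.003,-3.2)"
```

```text
t 9.77 tcp [ 0.5776 -0.1031  0.0056] yaw y -3.33 F [0.8 0.2 0.9] gap 0.0852 J [-0.31  0.5  -0.27  0.81  0.    1.32]
roll -0.13 then shift [ 2.1 -1.5  2.6]
```

Request:
servo_tool(increments=[{"grip": 0, "x": 2, "y": -1.5, "z": 2, "roll": 0.2}, {"grip": 1, "x": 0, "y": 0, "z": 0, "roll": 0}, {"grip": 1, "x": 0, "y": 0, "z": 0, "roll": 0}, {"grip": 1, "x": 0, "y": 0, "z": 0, "roll": 0}, {"grip": 1, "x": 0, "y": 0, "z": 0, "roll": 0}], grip_force=50)

```text
clock: 10.18
tcp_pos: [0.5763, -0.1008, 0.0034]
orientation: [0.0, 0.728, 0.685, 0.0]
wrist_force: [0.2, -0.3, 0.7]
finger_gap: 0.0387
grip_force: 0.5
```

Request:
servo_tool(increments=[{"grip": 1, "x": 0, "y": 0, "z": 0, "roll": 0}, {"grip": 1, "x": 0, "y": 0, "z": 0, "roll": 0}, {"grip": 1, "x": 0, "y": 0, "z": 0, "roll": 0}])

```text
clock: 10.43
tcp_pos: [0.5764, -0.1009, 0.0038]
orientation: [0.0, 0.728, 0.685, 0.0]
wrist_force: [-0.8, 0.7, 5.9]
finger_gap: 0.0356
grip_force: 49.5
```

```bash
python3 -c "
from h import *
to(.5741,-.0999,.003,-3.6)
to(.5823,.0298,.003,-3.6)"
```

```text
t 10.43 tcp [ 0.5764 -0.1009  0.0038] yaw y -3.5 F [-0.8  0.7  5.9] gap 0.0356 J [-0.31  0.5  -0.27  0.8   0.    1.32]
roll 0.1 then shift [ 0.8 -2.4  0.8]
t 10.43 tcp [ 0.5764 -0.1009  0.0038] yaw y -3.5 F [-0.8  0.7  5.9] gap 0.0356 J [-0.31  0.5  -0.27  0.8   0.    1.32]
roll 0.1 then shift [130.8  -2.4   0.7]
```

Request:
servo_tool(increments=[{"grip": 1, "x": 0, "y": -2.4, "z": -1.5, "roll": 0.1}, {"grip": 1, "x": 20, "y": 0, "z": 0, "roll": 0}, {"grip": 1, "x": 25, "y": 0, "z": 0, "roll": 0}, {"grip": 1, "x": 20, "y": 0, "z": 0, "roll": 0}, {"grip": 1, "x": 10, "y": 0, "z": 0, "roll": 0}])

```text
clock: 10.85
tcp_pos: [0.5778, -0.024, 0.0041]
orientation: [-0.0, 0.729, 0.685, -0.0]
wrist_force: [0.7, 0.1, -1.5]
finger_gap: 0.0355
grip_force: 50.1
```

Request:
servo_tool(increments=[{"grip": 1, "x": 5, "y": 0, "z": 0, "roll": 0}, {"grip": 1, "x": 0, "y": 0, "z": 0, "roll": 0}, {"grip": 1, "x": 0, "y": 0, "z": 0, "roll": 0}])

```text
clock: 11.1
tcp_pos: [0.5784, -0.021, 0.0042]
orientation: [-0.0, 0.729, 0.685, -0.0]
wrist_force: [0.7, 0.1, -1.7]
finger_gap: 0.0355
grip_force: 50.1
```

```bash
python3 -c "
from h import *
to(.5823,.0298,.0045,-3.6);snap('top','t4.png');snap('side','s4.png')
a=cv2.imread('pics/t4.png')[195:285,185:325];b=cv2.imread('pics/s4.png')[150:260,250:360]
o=np.zeros((360,790,3),np.uint8);o[:270,:420]=cv2.resize(a,(420,270),interpolation=cv2.INTER_CUBIC);o[:,428:788]=cv2.resize(b,(360,360),interpolation=cv2.INTER_CUBIC);cv2.imwrite('pics/c4.png',o)"
```

```text
t 11.1 tcp [ 0.5784 -0.021   0.0042] yaw y -3.6 F [ 0.7  0.1 -1.7] gap 0.0355 J [-0.17  0.49 -0.29  0.8  -0.    1.46]
roll 0.0 then shift [51.   0.7 -0.3]
```

View pics/c4.png

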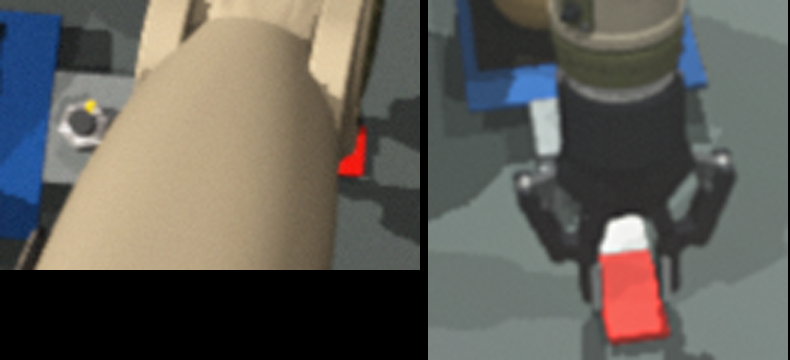

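The arm hides the slot. The side view shows the spanner held straight by its handle, so I'll continue in gently and watch the force.

Request:
servo_tool(increments=[{"grip": 1, "x": 8, "y": 0.3, "z": 0, "roll": 0}, {"grip": 1, "x": 8, "y": 0.2, "z": 0, "roll": 0}, {"grip": 1, "x": 7, "y": 0.2, "z": 0, "roll": 0}, {"grip": 1, "x": 7, "y": 0, "z": 0, "roll": 0}, {"grip": 1, "x": 0, "y": 0, "z": 0, "roll": 0}])

```text
clock: 11.62
tcp_pos: [0.5812, 0.0108, 0.0044]
orientation: [-0.0, 0.728, 0.685, 0.0]
wrist_force: [-0.6, -0.2, -1.3]
finger_gap: 0.0357
grip_force: 50.1
```

```bash
python3 -c "
from h import *
to(.5823,.0298,.0045,-3.6)"
```

```text
t 11.62 tcp [0.5812 0.0108 0.0044] yaw y -3.52 F [-0.6 -0.2 -1.3] gap 0.0357 J [-0.12  0.49 -0.28  0.8   0.    1.51]
roll 0.08 then shift [19.1 -0.1 -0.1]
```

Request:
servo_tool(increments=[{"grip": 1, "x": 5, "y": 0, "z": 0, "roll": 0}, {"grip": 1, "x": 5, "y": 0, "z": 0, "roll": 0}, {"grip": 1, "x": 4, "y": 0, "z": 0, "roll": 0}, {"grip": 1, "x": 3, "y": 0, "z": 0, "roll": 0}, {"grip": 1, "x": 0, "y": 0, "z": 0, "roll": 0}])

```text
clock: 12.03
tcp_pos: [0.5823, 0.0268, 0.0044]
orientation: [-0.0, 0.729, 0.685, 0.0]
wrist_force: [0.3, -0.9, -0.9]
finger_gap: 0.0355
grip_force: 50.1
```

Request:
servo_tool(increments=[{"grip": 1, "x": 2, "y": 0, "z": 0, "roll": 0}, {"grip": 1, "x": 0, "y": 0, "z": 0, "roll": 0}])

```text
clock: 12.2
tcp_pos: [0.5824, 0.0283, 0.0044]
orientation: [-0.0, 0.729, 0.685, 0.0]
wrist_force: [-0.1, -0.2, -1.3]
finger_gap: 0.0356
grip_force: 50.1
```

```bash
python3 -c "
from h import *
to(.5823,.0298,.0045,-3.6)"
```

```text
t 12.2 tcp [0.5824 0.0283 0.0044] yaw y -3.6 F [-0.1 -0.2 -1.3] gap 0.0356 J [-0.09  0.49 -0.28  0.8   0.    1.54]
roll -0.0 then shift [ 1.5 -0.2 -0.1]
```

Request:
servo_tool(increments=[{"grip": 1, "x": 1, "y": 0, "z": 0, "roll": 0}, {"grip": 1, "x": 1, "y": 0, "z": 0, "roll": 0}, {"grip": 1, "x": 0.5, "y": 0, "z": 0, "roll": 0}, {"grip": 1, "x": 0, "y": 0, "z": 0, "roll": 0}])

```text
clock: 12.53
tcp_pos: [0.5826, 0.0306, 0.0044]
orientation: [-0.0, 0.729, 0.684, 0.0]
wrist_force: [0.1, 0.1, -1.2]
finger_gap: 0.0354
grip_force: 50.1
```

Request:
servo_tool(increments=[{"grip": 1, "x": 1, "y": 0, "z": 0, "roll": 0}, {"grip": 1, "x": 0, "y": 0, "z": 0, "roll": 0}])

```text
clock: 12.7
tcp_pos: [0.5827, 0.0316, 0.0044]
orientation: [0.0, 0.729, 0.684, 0.0]
wrist_force: [-0.3, -0.0, -1.1]
finger_gap: 0.0356
grip_force: 50.1
```

Request:
servo_tool(increments=[{"grip": 1, "x": 1, "y": 0, "z": 0, "roll": 0}, {"grip": 1, "x": 0, "y": 0, "z": 0, "roll": 0}])

```text
clock: 12.87
tcp_pos: [0.5827, 0.0318, 0.0044]
orientation: [0.001, 0.729, 0.684, -0.001]
wrist_force: [-0.8, -4.4, -0.3]
finger_gap: 0.0354
grip_force: 50.1
```

Contact with -4.4 N along y, at the expected depth: the jaw has bottomed. I'll back off 1 mm and release.

Request:
servo_tool(increments=[{"grip": 1, "x": -1.5, "y": 0, "z": 1, "roll": 0}, {"grip": 1, "x": 0, "y": 0, "z": 0, "roll": 0}, {"grip": 0, "x": 0, "y": 0, "z": 0, "roll": 0}, {"grip": 0, "x": 0, "y": 0, "z": 0, "roll": 0}, {"grip": 0, "x": 0, "y": 0, "z": 0, "roll": 0}])

```text
clock: 13.28
tcp_pos: [0.5827, 0.0313, 0.0034]
orientation: [-0.0, 0.729, 0.685, 0.0]
wrist_force: [1.3, 0.2, 0.5]
finger_gap: 0.0706
grip_force: 0.0
```

Request:
servo_tool(increments=[{"grip": 0, "x": 0, "y": 0, "z": 0, "roll": 0}, {"grip": 0, "x": 0, "y": 0, "z": 0, "roll": 0}, {"grip": 0, "x": 0, "y": 0, "z": -30, "roll": 0}, {"grip": 0, "x": 0, "y": 0, "z": -40, "roll": 0}, {"grip": 0, "x": -30, "y": 0, "z": -40, "roll": 0}])

```text
clock: 13.7
tcp_pos: [0.5804, 0.0091, 0.1078]
orientation: [-0.001, 0.728, 0.686, 0.0]
wrist_force: [1.2, -0.6, 0.0]
finger_gap: 0.0852
grip_force: 0.0
```

Request:
servo_tool(increments=[{"grip": 0, "x": -40, "y": 0, "z": 0, "roll": 0}, {"grip": 0, "x": -40, "y": 0, "z": 0, "roll": 0}, {"grip": 0, "x": -40, "y": 0, "z": 0, "roll": 0}, {"grip": 0, "x": -40, "y": 0, "z": 0, "roll": 0}, {"grip": 0, "x": 0, "y": 0, "z": 0, "roll": 0}])

```text
clock: 14.12
tcp_pos: [0.5711, -0.1605, 0.107]
orientation: [0.002, 0.731, 0.682, -0.001]
wrist_force: [0.3, 0.2, -0.2]
finger_gap: 0.0854
grip_force: 0.0
```

```bash
python3 -c "
from h import *
to(.5893,.1416,.1,15)
snap('top','t5.png');snap('side','s5.png')
a=cv2.imread('pics/t5.png')[200:270,185:305];b=cv2.imread('pics/s5.png')[150:270,260:350]
o=np.zeros((400,800,3),np.uint8);o[:280,:480]=cv2.resize(a,(480,280),interpolation=cv2.INTER_CUBIC);o[:400,490:790]=cv2.resize(b,(300,400),interpolation=cv2.INTER_CUBIC);cv2.imwrite('pics/c5.png',o)"
```

```text
t 14.12 tcp [ 0.5711 -0.1605  0.107 ] yaw y -4.01 F [ 0.3  0.2 -0.2] gap 0.0854 J [-0.41  0.41 -0.13  1.03 -0.    1.23]
roll -19.01 then shift [287.2  95.7   6. ]
```

View pics/c5.png

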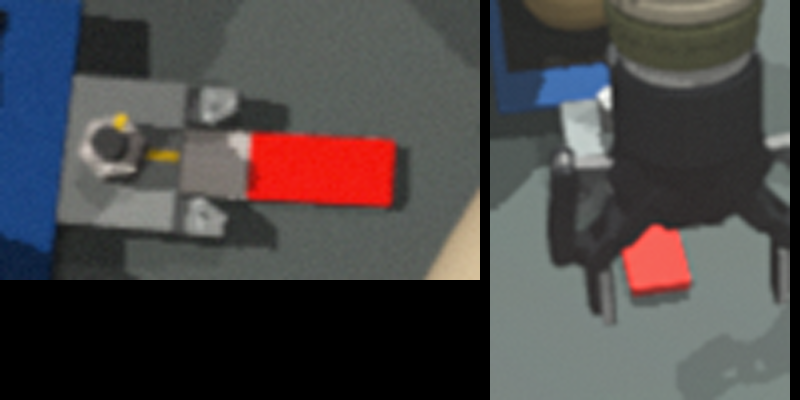

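The spanner is in the slot, straight, with its tail at (394,173) and its steel going under the bridge. I'll check its depth and the nut's angle.

```bash
python3 - <<'E'
from h import *
A=lambda X,Y,z:ray("top",185+(X+.5)/4-.5,200+(Y+.5)/4-.5,z)[:2]
S=np.array([.5893,.1416]);ang=lambda d:np.degrees(np.arctan2(d[1],d[0])).round(2)
t=(A(396,140,.008)+A(393,206,.008))/2;s=(A(250,134,.008)+A(249,199,.008))/2
print("tail d",np.linalg.norm(t-S),ang(t-S),ang(t-s),"seam",np.linalg.norm(s-S),ang(s-S))
im=cv2.imread("pics/t5.png")[200:270,185:305];g=cv2.inRange(cv2.cvtColor(im,cv2.COLOR_BGR2HSV),(20,120,100),(35,255,255))
n,l,st,ce=cv2.connectedComponentsWithStats(g)
for k in range(1,n):
    w=ray("top",185+ce[k][0],200+ce[k][1],.049)[:2];print(st[k][4],ce[k]*4,w,ang(w-S),np.linalg.norm(w-S))
E
```

```text
tail d 0.1508117258695279 -93.09 -92.29 seam 0.06884102307785912 -94.04
10 [118.4 120.8] [0.60202057 0.13904346] -11.36 0.012974928823491673
17 [162.58823529 154.35294118] [0.58357275 0.11430475] -101.85 0.027889645273287345
```

The spanner is home: tail at 151 mm from the screw, expected 152. Now I'll turn the tool to the nut's flats (y axis at 75°) and go above it.

Request:
servo_tool(increments=[{"grip": 0, "x": 0, "y": 0, "z": -30, "roll": -6.6}, {"grip": 0, "x": 0, "y": 0, "z": 0, "roll": -6.6}, {"grip": 0, "x": 0, "y": 0, "z": 0, "roll": -6.6}, {"grip": 0, "x": 0, "y": 0, "z": 0, "roll": -6.6}, {"grip": 0, "x": 0, "y": 0, "z": 0, "roll": -6.6}])

```text
clock: 14.63
tcp_pos: [0.571, -0.1517, 0.1368]
orientation: [-0.0, 0.501, 0.865, 0.0]
wrist_force: [0.1, -0.1, -0.3]
finger_gap: 0.0853
grip_force: 0.0
```

Request:
servo_tool(increments=[{"grip": 0, "x": 0, "y": 0, "z": 0, "roll": -6.6}, {"grip": 0, "x": 0, "y": 0, "z": 0, "roll": -6.6}, {"grip": 0, "x": 0, "y": 0, "z": 0, "roll": -6.6}, {"grip": 0, "x": 0, "y": 0, "z": 0, "roll": -6.6}, {"grip": 0, "x": 0, "y": 0, "z": 0, "roll": -6.6}])

```text
clock: 15.05
tcp_pos: [0.5709, -0.1515, 0.1365]
orientation: [-0.0, 0.235, 0.972, 0.0]
wrist_force: [-1.2, 0.2, -0.4]
finger_gap: 0.0856
grip_force: 0.0
```

Request:
servo_tool(increments=[{"grip": 0, "x": 0, "y": 0, "z": 0, "roll": -6.6}, {"grip": 0, "x": 0, "y": 0, "z": 0, "roll": -6.6}, {"grip": 0, "x": 0, "y": 0, "z": 0, "roll": 0}])

```text
clock: 15.3
tcp_pos: [0.5709, -0.1517, 0.1365]
orientation: [-0.0, 0.123, 0.992, 0.0]
wrist_force: [-0.6, 1.0, 0.4]
finger_gap: 0.0853
grip_force: 0.0
```

```bash
python3 -c "
from h import *
to(.5893,.1416,.1,75)"
```

```text
t 15.3 tcp [ 0.5709 -0.1517  0.1365] yaw y 75.88 F [-0.6  1.   0.4] gap 0.0853 J [-0.4   0.39 -0.08  1.1   0.   -0.15]
roll 0.88 then shift [ 58.1 288.   36.7]
```

Request:
servo_tool(increments=[{"grip": 0, "x": 7, "y": 36, "z": 0, "roll": 0.9}, {"grip": 0, "x": 7, "y": 36, "z": 0, "roll": 0}, {"grip": 0, "x": 7, "y": 36, "z": 0, "roll": 0}, {"grip": 0, "x": 7, "y": 36, "z": 0, "roll": 0}, {"grip": 0, "x": 7, "y": 36, "z": 0, "roll": 0}])

```text
clock: 15.72
tcp_pos: [0.5837, 0.0321, 0.1368]
orientation: [-0.0, 0.135, 0.991, 0.0]
wrist_force: [0.2, 0.2, 0.7]
finger_gap: 0.0852
grip_force: 0.0
```

Request:
servo_tool(increments=[{"grip": 0, "x": 7, "y": 36, "z": 0, "roll": 0}, {"grip": 0, "x": 7, "y": 36, "z": 0, "roll": 0}, {"grip": 0, "x": 7, "y": 30, "z": 0, "roll": 0}, {"grip": 0, "x": 0, "y": 0, "z": 0, "roll": 0}, {"grip": 0, "x": 0, "y": 0, "z": 0, "roll": 0}])

```text
clock: 16.13
tcp_pos: [0.5901, 0.136, 0.1365]
orientation: [-0.0, 0.132, 0.991, -0.0]
wrist_force: [0.3, -0.3, -0.5]
finger_gap: 0.0855
grip_force: 0.0
```

```bash
python3 -c "
from h import *
to(.5893,.1416,.034,75)"
```

```text
t 16.13 tcp [0.5901 0.136  0.1365] yaw y 74.82 F [ 0.3 -0.3 -0.5] gap 0.0855 J [ 0.09  0.41 -0.04  1.11  0.    0.36]
roll -0.18 then shift [  2.1   5.2 102.5]
```

Request:
servo_tool(increments=[{"grip": 0, "x": 2, "y": 5, "z": 20, "roll": 0}, {"grip": 0, "x": 0, "y": 0, "z": 30, "roll": 0}, {"grip": 0, "x": 0, "y": 0, "z": 20, "roll": 0}, {"grip": 0, "x": 0, "y": 0, "z": 0, "roll": 0}, {"grip": 0, "x": 0, "y": 0, "z": 0, "roll": 0}])

```text
clock: 16.55
tcp_pos: [0.5889, 0.1377, 0.0658]
orientation: [-0.002, 0.134, 0.991, -0.0]
wrist_force: [0.0, -0.1, 0.0]
finger_gap: 0.0855
grip_force: 0.0
```

```bash
python3 -c "
from h import *
to(.5893,.1416,.034,75);snap('side','s6.png')
b=cv2.imread('pics/s6.png')[110:230,230:380];cv2.imwrite('pics/c6.png',cv2.resize(b,None,fx=4,fy=4,interpolation=cv2.INTER_CUBIC))"
```

```text
t 16.55 tcp [0.5889 0.1377 0.0658] yaw y 74.56 F [ 0.  -0.1  0. ] gap 0.0855 J [ 0.1   0.47 -0.14  0.96 -0.    0.37]
roll -0.44 then shift [ 0.5  4.  31.8]
```

View pics/c6.png

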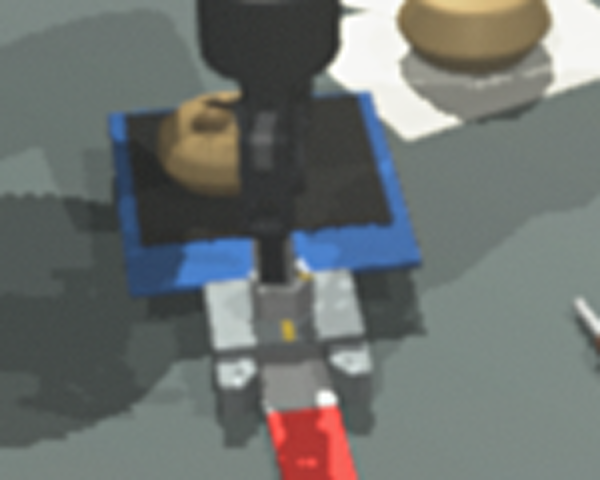

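The front finger stands right over the bridge in line with the stripe (288,330), and the spanner is still in place. I'll descend and close on the nut.

Request:
servo_tool(increments=[{"grip": 0, "x": 0.5, "y": 4, "z": 10, "roll": -0.4}, {"grip": 0, "x": 0, "y": 0, "z": 12, "roll": 0}, {"grip": 0, "x": 0, "y": 0, "z": 6, "roll": 0}, {"grip": 0, "x": 0, "y": 0, "z": 0, "roll": 0}, {"grip": 0, "x": 0, "y": 0, "z": 0, "roll": 0}])

```text
clock: 17.02
tcp_pos: [0.5909, 0.1426, 0.039]
orientation: [0.0, 0.13, 0.992, 0.0]
wrist_force: [0.7, 0.1, -0.3]
finger_gap: 0.0855
grip_force: 0.0
```

```bash
python3 -c "
from h import *
to(.5893,.1416,.034,75)"
```

```text
t 17.02 tcp [0.5909 0.1426 0.039 ] yaw y 75.08 F [ 0.7  0.1 -0.3] gap 0.0855 J [ 0.1   0.5  -0.17  0.9   0.    0.37]
roll 0.08 then shift [ 1.3 -1.4  5. ]
```

Request:
servo_tool(increments=[{"grip": 0, "x": 1.3, "y": -1.4, "z": 4.5, "roll": 0}, {"grip": 0, "x": 0, "y": 0, "z": 0, "roll": 0}, {"grip": 1, "x": 0, "y": 0, "z": 0, "roll": 0}, {"grip": 1, "x": 0, "y": 0, "z": 0, "roll": 0}, {"grip": 1, "x": 0, "y": 0, "z": 0, "roll": 0}], grip_force=40)

```text
clock: 17.43
tcp_pos: [0.5894, 0.1416, 0.0345]
orientation: [0.0, 0.13, 0.992, 0.0]
wrist_force: [-0.2, -0.5, -0.2]
finger_gap: 0.0518
grip_force: 0.0
```

Request:
servo_tool(increments=[{"grip": 1, "x": 0, "y": 0, "z": 0, "roll": 0}, {"grip": 1, "x": 0, "y": 0, "z": 0, "roll": 0}, {"grip": 1, "x": 0, "y": 0, "z": 0, "roll": 0}, {"grip": 1, "x": 0, "y": 0, "z": 0, "roll": 0}, {"grip": 1, "x": 0, "y": 0, "z": 0, "roll": 0}])

```text
clock: 17.85
tcp_pos: [0.5899, 0.1441, 0.0352]
orientation: [0.001, 0.129, 0.992, 0.003]
wrist_force: [-1.0, 8.0, 3.5]
finger_gap: 0.0307
grip_force: 43.0
```

```bash
python3 -c "
from h import *
to(.5893,.1416,.034,75);print(env.get_state()['ft_torque'],env.get_state()['grip_force'])"
```

```text
t 17.85 tcp [0.5899 0.1441 0.0352] yaw y 75.19 F [-1.   8.   3.5] gap 0.0307 J [ 0.11  0.5  -0.18  0.89  0.    0.36]
roll 0.19 then shift [-0.  -2.6  1.2]
[ 1.46260596  0.12452847 -0.0376502 ] 42.981182523071766
```

Both pads are on flats (gap reads 31 mm, with the same 2 mm underread as before). I'll shift 2.5 mm to relieve the side force, then turn.

Request:
servo_tool(increments=[{"grip": 1, "x": 0, "y": 2.5, "z": 0, "roll": 0}, {"grip": 1, "x": 0, "y": 0, "z": 0, "roll": 3}, {"grip": 1, "x": 0, "y": 0, "z": 0, "roll": 5}, {"grip": 1, "x": 0, "y": 0, "z": 0, "roll": 5}, {"grip": 1, "x": 0, "y": 0, "z": 0, "roll": 5}])

```text
clock: 18.27
tcp_pos: [0.5898, 0.144, 0.0352]
orientation: [0.0, 0.285, 0.958, -0.0]
wrist_force: [-1.4, 0.5, 6.3]
finger_gap: 0.031
grip_force: 43.3
```

```bash
python3 -c "
from h import *
to(.5899,.1441,.035,75);print(env.get_state()['ft_torque'],env.get_state()['grip_force'])"
```

```text
t 18.27 tcp [0.5898 0.144  0.0352] yaw y 56.87 F [-1.4  0.5  6.3] gap 0.031 J [ 0.11  0.5  -0.18  0.89 -0.    0.69]
roll -18.13 then shift [-0.1  0.1  0.2]
[-0.16878088  0.59326117  0.13320855] 43.276117773202714
```

Request:
servo_tool(increments=[{"grip": 1, "x": 0, "y": 0, "z": -0.7, "roll": 5}, {"grip": 1, "x": 0, "y": 0, "z": 0, "roll": 5}, {"grip": 1, "x": 0, "y": 0, "z": 0, "roll": 5}, {"grip": 1, "x": 0, "y": 0, "z": 0, "roll": 5}, {"grip": 1, "x": 0, "y": 0, "z": 0, "roll": 5}])

```text
clock: 18.68
tcp_pos: [0.5893, 0.1438, 0.0353]
orientation: [-0.0, 0.486, 0.874, -0.0]
wrist_force: [-2.7, -0.1, 4.0]
finger_gap: 0.0306
grip_force: 42.9
```

Request:
servo_tool(increments=[{"grip": 1, "x": 0, "y": 0, "z": 0, "roll": 5}, {"grip": 1, "x": 0, "y": 0, "z": 0, "roll": 5}, {"grip": 1, "x": 0, "y": 0, "z": 0, "roll": 5}, {"grip": 1, "x": 0, "y": 0, "z": 0, "roll": 5}, {"grip": 1, "x": 0, "y": 0, "z": 0, "roll": 0}])

```text
clock: 19.1
tcp_pos: [0.5889, 0.1437, 0.0352]
orientation: [-0.0, 0.63, 0.777, -0.001]
wrist_force: [-3.1, -1.7, 5.9]
finger_gap: 0.031
grip_force: 43.2
```

```bash
python3 -c "
from h import *
to(.5899,.1441,.035,75);print(env.get_state()['ft_torque'],env.get_state()['grip_force'],env.get_state()['tau'][5])"
```

```text
t 19.1 tcp [0.5889 0.1437 0.0352] yaw y 11.96 F [-3.1 -1.7  5.9] gap 0.031 J [ 0.11  0.5  -0.18  0.9  -0.    1.47]
roll -63.04 then shift [-0.8  0.7  0.2]
[-0.28952021  0.94359124  0.04227892] 43.206294934643665 0.8998619019985199
```

Request:
servo_tool(increments=[{"grip": 1, "x": 0, "y": 0, "z": 0, "roll": 5}, {"grip": 1, "x": 0, "y": 0, "z": 0, "roll": 5}, {"grip": 1, "x": 0, "y": 0, "z": 0, "roll": 4}, {"grip": 1, "x": 0, "y": 0, "z": 0, "roll": 0}])

```text
clock: 19.43
tcp_pos: [0.5886, 0.1437, 0.0352]
orientation: [-0.0, 0.719, 0.695, -0.001]
wrist_force: [-4.5, -1.3, 6.1]
finger_gap: 0.031
grip_force: 43.3
```

```bash
python3 -c "
from h import *
to(.5899,.1441,.035,75);print(env.get_state()['ft_torque'],env.get_state()['grip_force'],env.get_state()['tau'][5])"
```

```text
t 19.43 tcp [0.5886 0.1437 0.0352] yaw y -1.93 F [-4.5 -1.3  6.1] gap 0.031 J [ 0.11  0.5  -0.18  0.9  -0.    1.71]
roll -76.93 then shift [-1.1  0.7  0.2]
[-0.27386233  1.11876868  0.02250288] 43.301353711722186 0.6598393991589546
```

Request:
servo_tool(increments=[{"grip": 1, "x": 0, "y": 0, "z": 0, "roll": 3}, {"grip": 1, "x": 0, "y": 0, "z": 0, "roll": 2}, {"grip": 1, "x": 0, "y": 0, "z": 0, "roll": 0}])

```text
clock: 19.68
tcp_pos: [0.5885, 0.1437, 0.0352]
orientation: [-0.0, 0.748, 0.664, -0.001]
wrist_force: [-5.5, -1.0, 6.6]
finger_gap: 0.0308
grip_force: 43.3
```

```bash
python3 -c "
from h import *
to(.5899,.1441,.035,75);print(env.get_state()['ft_torque'],env.get_state()['grip_force'],env.get_state()['tau'][5])"
```

```text
t 19.68 tcp [0.5885 0.1437 0.0352] yaw y -6.84 F [-5.5 -1.   6.6] gap 0.0308 J [ 0.11  0.5  -0.18  0.9  -0.    1.8 ]
roll -81.84 then shift [-1.3  0.7  0.2]
[-0.2796115   1.17469197  0.0229298 ] 43.32017413042195 0.3543816413730383
```

Request:
servo_tool(increments=[{"grip": 1, "x": 0, "y": 0, "z": 0, "roll": 3}, {"grip": 1, "x": 0, "y": 0, "z": 0, "roll": 2}, {"grip": 1, "x": 0, "y": 0, "z": 0, "roll": 0}])

```text
clock: 19.93
tcp_pos: [0.5884, 0.1438, 0.0352]
orientation: [-0.001, 0.776, 0.63, -0.001]
wrist_force: [-4.1, -1.2, 6.2]
finger_gap: 0.0308
grip_force: 43.3
```

```bash
python3 -c "
from h import *
to(.5899,.1441,.035,75);print(env.get_state()['ft_torque'],env.get_state()['grip_force'],env.get_state()['tau'][5])"
```

```text
t 19.93 tcp [0.5884 0.1438 0.0352] yaw y -11.84 F [-4.1 -1.2  6.2] gap 0.0308 J [ 0.11  0.5  -0.18  0.9  -0.    1.88]
roll -86.84 then shift [-1.4  0.7  0.2]
[-0.17542754  1.22110442  0.05722062] 43.34109394978441 0.3536940459161997
```

Request:
servo_tool(increments=[{"grip": 1, "x": 0, "y": 0, "z": 0, "roll": 3}, {"grip": 1, "x": 0, "y": 0, "z": 0, "roll": 0}])

```text
clock: 20.1
tcp_pos: [0.5884, 0.1438, 0.0352]
orientation: [-0.001, 0.793, 0.61, -0.001]
wrist_force: [-4.8, -1.3, 6.7]
finger_gap: 0.0309
grip_force: 43.3
```

```bash
python3 -c "
from h import *
to(.5899,.1441,.035,75);print(env.get_state()['ft_torque'],env.get_state()['grip_force'],env.get_state()['tau'][5])"
```

```text
t 20.1 tcp [0.5884 0.1438 0.0352] yaw y -14.84 F [-4.8 -1.3  6.7] gap 0.0309 J [ 0.11  0.5  -0.18  0.9  -0.    1.94]
roll -89.84 then shift [-1.4  0.7  0.2]
[-0.20089319  1.21723946  0.2120941 ] 43.30852120241616 0.6321069784462452
```

Request:
servo_tool(increments=[{"grip": 1, "x": 0, "y": 0, "z": 0, "roll": 1.5}, {"grip": 1, "x": 0, "y": 0, "z": 0, "roll": 0}])

```text
clock: 20.27
tcp_pos: [0.5883, 0.1438, 0.0352]
orientation: [-0.0, 0.8, 0.6, -0.001]
wrist_force: [-5.2, -1.0, 6.9]
finger_gap: 0.0309
grip_force: 43.3
```

```bash
python3 -c "
from h import *
to(.5899,.1441,.035,75);print(env.get_state()['ft_torque'],env.get_state()['grip_force'],env.get_state()['tau'][5])
snap('side','s7.png');b=cv2.imread('pics/s7.png')[130:280,230:380];cv2.imwrite('pics/c7.png',cv2.resize(b,None,fx=4,fy=4,interpolation=cv2.INTER_CUBIC))"
```

```text
t 20.27 tcp [0.5883 0.1438 0.0352] yaw y -16.26 F [-5.2 -1.   6.9] gap 0.0309 J [ 0.11  0.5  -0.18  0.9  -0.    1.96]
roll 88.74 then shift [ 1.4 -0.7  0.2]
[-0.21238833  1.24174304  0.38883197] 43.28038185427431 0.5964977480471134
```

View pics/c7.png

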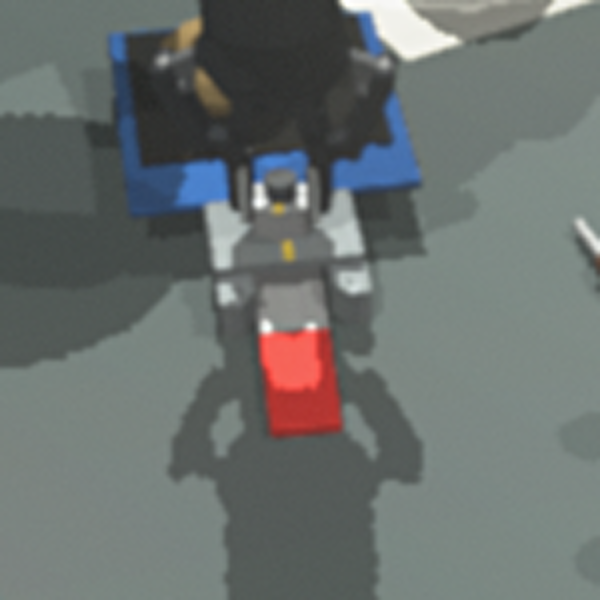

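The torque has climbed to 0.39 N m, against a drag of 0.09, so the nut is at its stop. The yellow mark (280,210) points at the stripe (288,250), offset only by the play. I'll release and lift.

Request:
servo_tool(increments=[{"grip": 1, "x": 0, "y": 0, "z": 0, "roll": -1.5}, {"grip": 1, "x": 0, "y": 0, "z": 0, "roll": 0}, {"grip": 0, "x": 0, "y": 0, "z": 0, "roll": 0}, {"grip": 0, "x": 0, "y": 0, "z": 0, "roll": 0}, {"grip": 0, "x": 0, "y": 0, "z": 0, "roll": 0}])

```text
clock: 20.73
tcp_pos: [0.5903, 0.144, 0.0349]
orientation: [0.0, 0.793, 0.61, 0.0]
wrist_force: [0.1, 0.1, -0.2]
finger_gap: 0.0662
grip_force: 0.0
```

Request:
servo_tool(increments=[{"grip": 0, "x": 0, "y": 0, "z": 0, "roll": 0}, {"grip": 0, "x": 0, "y": 0, "z": 0, "roll": 0}, {"grip": 0, "x": 0, "y": 0, "z": -20, "roll": 0}, {"grip": 0, "x": 0, "y": 0, "z": -40, "roll": 0}, {"grip": 0, "x": 0, "y": 0, "z": -40, "roll": 0}])

```text
clock: 21.15
tcp_pos: [0.5882, 0.1438, 0.1341]
orientation: [-0.001, 0.793, 0.609, -0.002]
wrist_force: [0.5, 0.8, 0.9]
finger_gap: 0.0852
grip_force: 0.0
```

Request:
servo_tool(increments=[{"grip": 0, "x": 40, "y": 0, "z": 0, "roll": 0}, {"grip": 0, "x": 40, "y": 0, "z": 0, "roll": 0}, {"grip": 0, "x": 40, "y": 0, "z": 0, "roll": 0}, {"grip": 0, "x": 40, "y": 0, "z": 0, "roll": 0}, {"grip": 0, "x": 40, "y": 0, "z": 0, "roll": 0}])

```text
clock: 21.57
tcp_pos: [0.6417, 0.339, 0.1352]
orientation: [0.0, 0.793, 0.609, 0.0]
wrist_force: [0.2, 0.5, 0.6]
finger_gap: 0.0855
grip_force: 0.0
```

```bash
python3 -c "
from h import *
to(.5893,.1416,.2);snap('top','t8.png');snap('side','s8.png')
a=cv2.imread('pics/t8.png')[200:270,185:305];b=cv2.imread('pics/s8.png')[140:240,270:345]
o=np.zeros((400,800,3),np.uint8);o[:280,:480]=cv2.resize(a,(480,280),interpolation=cv2.INTER_CUBIC);o[:,490:790]=cv2.resize(b,(300,400),interpolation=cv2.INTER_CUBIC);cv2.imwrite('pics/c8.png',o)"
```

```text
t 21.57 tcp [0.6417 0.339  0.1352] yaw y -14.92 F [0.2 0.5 0.6] gap 0.0855 J [0.38 0.65 0.34 1.26 0.   2.21]
roll 0 then shift [-2.042e+02  2.000e-01 -6.490e+01]
```

View pics/c8.png

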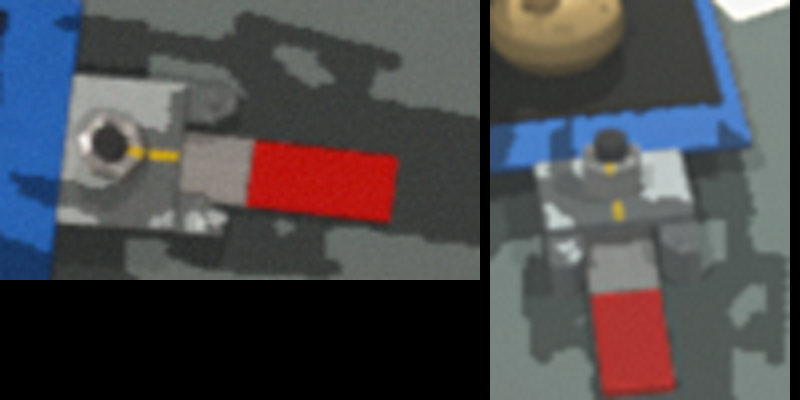

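The marks line up: nut mark (135,152), stripe (165,156). The spanner is still in the slot, turned slightly onto its play. I'll check its depth, then hand in.

```bash
python3 - <<'E'
from h import *
A=lambda X,Y,z:ray("top",185+(X+.5)/4-.5,200+(Y+.5)/4-.5,z)[:2]
S=np.array([.589,.143]);ang=lambda d:np.degrees(np.arctan2(d[1],d[0])).round(2)
t=(A(398,156,.008)+A(391,221,.008))/2;s=(A(254,140,.008)+A(247,206,.008))/2
e=(t-s)/np.linalg.norm(t-s);O=(t-.152*e+s-.07*e)/2;d=np.linalg.norm(O-S);print("yaw",ang(t-s),"origin off",O-S,d)
if d<.007: print(env.hand_in())
E
```

```text
yaw -95.91 origin off [-0.00104708 -0.00102651] 0.0014663247690655432
the job is handed in; nothing more can be done
None
```

I handed the job in: the spanner is home on the screw's square (jaw centre about 1.5 mm from the axis by camera), the nut is at its stop with the yellow marks lined up, and nothing else was touched as far as I could see; no verdict came back.

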